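Fit the second side plate on a pallet-truck roller bogie

ROBOT

A 6-joint arm with a two-finger parallel gripper is mounted at the origin on the work surface. World frame = base frame: x ahead of the robot, y to its left, z up, the work surface at z = 0. Lengths are in m, angles in rad, forces in N, time in s.
With the tool pointing down it reaches from about 0.35 to 0.975 m from the base axis. Payload 7.1 kg.
Tool frame: the origin (TCP) lies at the very end of the fingers, on their centre line; the grasp point (between the pads) lies 19 mm behind it (r.hold_point_z is the z of the grasp point in the tool frame, in m); z points along the fingers, y is the direction in which the jaws open and shut (so a half turn about z gives the same grasp; the last joint's range is limited). The gripper opens to 88 mm and grips with 3 to 60 N. Pads are 20 mm wide; open, the fingers measure 115 mm over their backs; the gripper's body (75 mm by 178 mm) begins 61 mm behind the grasp point.
Start: joints at [-1.24, 0.423, 1.63, -0, 1.089, -0.019], TCP at [0.214, -0.587, 0.223] pointing down, gripper open.
Joint ranges: [-3, 3], [-0.9, 2.11], [0.09, 2.58], [-1.31, 4.45], [0.11, 2.69], [-2.54, 2.54]. Speed limits (rad/s): [2.39, 2.39, 3.01, 3.14, 3.14, 3.14].

INTERFACE

Orientations are given as a unit quaternion [x, y, z, w].
In Python, from workcell import r, optics, workorder gives the robot as it stands.
- The arm moves only by the shell command python3 -m jog 'ROWS' [OPENING] [FORCE]. ROWS is JSON, a list of rows, each an object with "delta_pos": the shift along the tool's x, y, z in m, a list of three; "angular": the turn, a rotation vector about the tool's x, y, z in rad, a list of three. A call has 1 to 12 rows; each row is the pose to reach, as a shift and turn from the pose measured when the call began, along the tool's axes at that moment; what a row does not reach only later rows make up. A row lasts 1/10 s, in which the tool goes at most 50 mm and 8.59 degrees, less where a joint would pass 70% of its speed; a pose out of reach is approached as far as the arm can. A call with a gripper value outside its range is refused whole. OPENING is the opening, from 0 (shut) to 1 (fully open), set as the call begins (- or left out, the last holds). The fingers move at their own pace and stop on an object; FORCE is the grip in N (left out, the last holds). Time passes only in rows, so rows that repeat a pose let the fingers close. It gives the time, the measured TCP pose, the force and the opening at its end, in the units of the state.
- r.get_obs(): the state, without advancing time (a new reading comes with each control period).
- optics.get_image(name): name is "scene" or "top" or "wrist"; returns (picture, depth): 400x640x3 uint8, red, green, blue; 400x640 float32, m along the optical axis (not along the pixel's ray), 0 where there is no reading.
- optics.camera_params(name): a dict with "camera_matrix" (3x3 intrinsics, pixels), "position" and "orientation" of the camera in the world; the wrist camera has in their place "hand_eye" (4x4, takes a point from camera to tool coordinates, whose origin is the TCP and whose axes are the flange's). Camera axes: x right, y down, z forward; pixel columns grow to the right and rows downward; lengths in m; the calibration is good to about 2 mm. A picture is of the moment at which its call begins: read the wrist's pose just before it. camera_params takes no time and is no camera call.
- workorder.finish_job(): hands the job in, once; it reports no verdict.
The state is a dict: "time": time; "q": joint angles; "joint_vel": joint speeds; "joint_torque": joint torques, N m; "position": TCP position; "tcp_rot": TCP orientation; "contact_force": force on the tool from outside, world axes, zero at the start; "torque": the same for the moment, N m; "finger_gap": finger opening in m.
Only numpy, scipy, OpenCV 4.12 (cv2) and the standard library are available. Lean on these libraries where they do the work, as an engineer would, in place of code of your own. Each camera call takes 0.05 s, during which the arm holds its last target. There are 200 camera calls.

TASK

Close up the tandem roller bogie: pick up the loose orange side plate, feel its two end holes onto the two upright axle ends, and press it down level until it sits fully home and flush on both axle collars, then let go. The axles lean a little in their worn holes, so coax the plate on with light pressure, never drop or force it onto them, and leave the spare roller, the bearing and the blue cap where they are.

Things in the scene. Friction and masses are not known exactly. Their poses are not given: they have to be found in the camera images.
- link_mid (a point): Centre (half-way up) of the loose orange steel side plate: 154 mm long (its y axis) with round ends, 44 mm wide (x), 8 mm thick (z), about 0.36 kg, lying flat on the bench. Two 22 mm through holes lie on its y axis 55 mm either side of this point; a 16 mm hole is in the middle. Both faces and both ends are alike, so either way round will do. Grip it across its width at the middle.
- link_hole1 (a point): Centre of the plate's end hole at -y, at the underside of the plate (4 mm below its mid-height).
- link_hole2 (a point): Centre of the plate's end hole at +y, at the underside of the plate.
- bogie: The half-built roller bogie, clamped down and immovable; origin at bench level midway between its axles, z up, y along the line of the axles. On a 105 x 250 mm plywood board: the lower side plate, a toe clamp at each end (41 mm high), a 20 mm pivot bush in the middle (96 mm high), and two upright steel axles 110 mm apart, each with an amber 78 mm roller (26 to 96 mm above the bench).
- seat (a point): Point midway between the two axles at shoulder height, 100 mm above the bench; z up, y along the line of the axles. With the plate home, its underside is at this height, its middle at or within a few mm of this point, its length along y.
- axle1_place (a point): Where the axle at -y would stand if upright, at shoulder height (100 mm): the top of the 30 mm collar that the plate must rest on. Above it the axle is 20 mm in diameter up to 16.5 mm, then chamfered to a flat 17 mm nose at 18 mm. The real axle leans: its nose stands about 4 to 6 mm from this place, sideways in any direction, and this lean is not in the measured poses.
- axle2_place (a point): The same for the axle at +y; it leans its own way. Each axle leans stiffly with its roller in its worn lower hole: about 4 N sideways at the nose shifts it (up to 6 mm to any side of upright) and it stays where it is left.
- roller_mid (a point): Centre of a spare amber roller standing on end on the bench, 78 mm in diameter, 70 mm high; bystander.
- bearing: A loose ball bearing, 47 mm outside diameter, 14 mm high, lying flat; origin at the centre of its underside; bystander.
- cap: A blue plastic hub cap disc, 44 mm in diameter, 6 mm thick, lying flat; origin at the centre of its underside; bystander.
Mind the look-alikes: they are no part of the job. There is more than one size of the part that bears link_mid; the job needs the largest.

How it is judged:
On the way, in this order (a step that is already met when the one before it is completed fails the run):
1. the side plate is lifted off the bench (height (world z) of link_mid above 0.06 m), for 0.1 s.
2. both holes of the plate are on the axle ends together, each at least 2.5 mm below its nose (z of link_hole1 in the frame of seat between -0.004 and 0.0155 m and z of link_hole2 in the frame of seat between -0.004 and 0.0155 m and horizontal distance between link_mid and seat below 0.009 m and angle between the y axis of link_mid and the y axis of seat, either way round below 0.15 rad), for 0.05 s.
At the end, for the whole second after the job is handed in: The plate is on both axles with the underside at each end hole within 2 mm of shoulder height, level within 0.08 rad, at its place between the axles and let go, and the spare roller, bearing and cap within 15 mm of where they were (z of link_hole1 in the frame of seat between -0.003 and 0.002 m and z of link_hole2 in the frame of seat between -0.003 and 0.002 m and horizontal distance between link_mid and seat below 0.009 m and angle between the y axis of link_mid and the y axis of seat, either way round below 0.15 rad and angle between link_mid's own z axis and vertical below 0.08 rad and contact force between the fingers and anything else below 0.1 N and distance of each of roller_mid, bearing, cap from where it was at the start of the episode below 0.015 m); the robot touches nothing.
It fails at once if the bogie or the plate on it is struck, dropped on or forced: more than 40 N between the bogie and anything else (contact force between bogie and anything else above 40 N).
It fails at once if the spare roller, the bearing or the blue cap is shifted by more than 15 mm (distance of any of roller_mid, bearing, cap from where it was at the start of the episode above 0.015 m).
It also fails if it takes over 72 s, if anything falls off the work surface, if the arm or the gripper's body presses on something with over 40 N, if the wrist force passes 120 N, or if a joint passes its speed limit or range.

## Working session

There is one attempt and no reset: what is moved stays moved. The work goes in short steps, Python scripts to look and compute and a shell command to move; the robot and the scene stay as the last step left them, time stands still between calls to the robot, and variables do not carry over. Pictures are saved under pics/ and viewed, about 8 in all and at most 12, crops included, and the job is handed in when it is done.

```bash
mkdir -p pics
cat > h.py <<'E'
from workcell import r, optics, workorder
import numpy as np, cv2
from scipy.spatial.transform import Rotation as R
def cam(name):
    o=r.get_obs(); p=optics.camera_params(name)
    K=np.array(p["camera_matrix"])
    if name=="wrist":
        T=np.eye(4);T[:3,:3]=R.from_quat(o["tcp_rot"]).as_matrix();T[:3,3]=o["position"]
        T=T@np.array(p["hand_eye"])
    else:
        T=np.eye(4);q=np.array(p["orientation"])
        T[:3,:3]=R.from_quat(q).as_matrix() if q.size==4 else q
        T[:3,3]=p["position"]
    img,d=optics.get_image(name)
    return img,d,K,T
def cloud(d,K,T):
    v,u=np.mgrid[:d.shape[0],:d.shape[1]]
    P=np.stack([(u-K[0,2])/K[0,0]*d,(v-K[1,2])/K[1,1]*d,d],-1)
    return P@T[:3,:3].T+T[:3,3]
def save(n,img): cv2.imwrite("pics/"+n,img[...,::-1])
E
python3 - <<'E'
from h import *
for n in["top","scene"]:
    img,d,K,T=cam(n); save(n+"1.png",img); np.savez(n+"1.npz",img=img,d=d,K=K,T=T)
    print(n,K.tolist(),T.round(3).tolist())
print(r.get_obs())
E
```

```text
top [[401.387164234111, 0.0, 310.12232054672114], [0.0, 401.387164234111, 200.75795397232045], [0.0, 0.0, 1.0]] [[-0.017, -0.996, 0.09, 0.483], [-1.0, 0.018, 0.007, -0.008], [-0.009, -0.09, -0.996, 0.992], [0.0, 0.0, 0.0, 1.0]]
scene [[402.82275384853307, 0.0, 318.01441335332584], [0.0, 402.82275384853307, 202.21950161280625], [0.0, 0.0, 1.0]] [[0.684, 0.558, -0.47, 0.941], [0.73, -0.521, 0.442, -0.337], [0.002, -0.645, -0.764, 0.67], [0.0, 0.0, 0.0, 1.0]]
{'time': 0.1, 'q': array([-1.24000250e+00,  4.23731894e-01,  1.63056595e+00, -4.64061442e-05,
        1.08859662e+00, -1.90449054e-02]), 'joint_vel': array([ 0.00054974, -0.00139956, -0.00191476, -0.00094012,  0.00113175,
        0.00055966]), 'joint_torque': array([-4.50917414e-04, -5.45614672e+01, -2.74324751e+01,  6.44835108e-02,
        1.88023987e-02, -4.91684466e-05]), 'position': array([ 0.21404828, -0.58669922,  0.22201845]), 'tcp_rot': array([ 9.84738491e-01,  1.74039306e-01, -1.21349951e-04, -6.39820748e-04]), 'contact_force': array([-0.17991246,  0.33141897,  0.28267376]), 'torque': array([-0.01053245, -0.0196356 ,  0.02898369]), 'finger_gap': 0.08765148138275805}
```

View pics/top1.png

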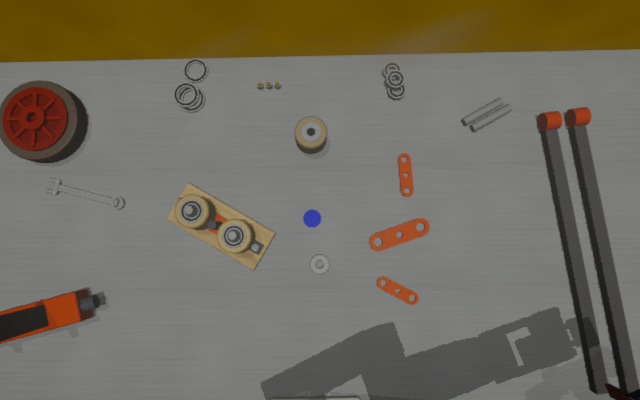

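Run:
```python
from h import *
z=np.load("top1.npz");img,d,K,T=[z[k] for k in("img","d","K","T")]
P=cloud(d,K,T)
hsv=cv2.cvtColor(img,cv2.COLOR_RGB2HSV)
m=((hsv[...,0]<14)&(hsv[...,1]>160)&(hsv[...,2]>90)).astype(np.uint8)
n,l,s,c=cv2.connectedComponentsWithStats(m)
for i in range(1,n):
    if s[i,4]<80: continue
    p=P[l==i]; 
    (cx,cy),(w,h),a=cv2.minAreaRect((p[:,:2]*1000).astype(np.float32))
    print(c[i].round(),s[i,4],"rect",round(cx,1),round(cy,1),round(w),round(h),round(a,1),"z",np.median(p[:,2]).round(4))
# bogie region
sub=np.s_[175:280,155:285]
Z=P[...,2][sub]; print(np.histogram(Z,bins=np.arange(-.01,.15,.005)))
crop=cv2.resize(img[sub],None,fx=6,fy=6,interpolation=cv2.INTER_CUBIC)
crop2=cv2.resize(img[140:310,360:440],None,fx=3,fy=3,interpolation=cv2.INTER_CUBIC)
save("bog.png",crop); save("plates.png",crop2)
# rod masks
zz=P[...,2]
for lo,hi in((.09,.1),(.113,.122),(.012,.022)):
    mm=np.zeros_like(zz,bool);mm[sub]=(zz[sub]>lo)&(zz[sub]<hi)
    n,l,s,c=cv2.connectedComponentsWithStats(mm.astype(np.uint8))
    for i in range(1,n):
        if s[i,4]>10:
            p=P[l==i];print(lo,c[i].round(1),s[i,4],p.mean(0).round(4),p.max(0).round(3),p.min(0).round(3),cv2.minAreaRect((p[:,:2]*1000).astype(np.float32)))
```

```text
[ 34. 118.] 2506 rect 680.5 352.3 808 154 72.1 z 0.0558
[582. 116.] 238 rect 763.8 -659.8 38 37 6.1 z 0.0419
[553. 120.] 234 rect 633.4 -303.9 44 662 23.2 z 0.0423
[405. 175.] 390 rect 555.5 -152.8 88 311 42.4 z 0.0059
[399. 234.] 825 rect 476.1 -151.2 58 280 8.9 z 0.0086
[397. 290.] 416 rect 397.7 -127.1 291 30 60.1 z 0.0064
[ 53. 313.] 1306 rect 382.4 351.2 68 747 14.4 z 0.0654
(array([   8, 3748, 5373,   73, 1199,  687,   93,   23,   78,   32,   53,
         28,   25,   25,   26,   27,   32,   27,   36,   32,  404, 1263,
        140,   11,   14,  103,   21,    0,    0,    0,    0]), array([-0.01 , -0.005,  0.   ,  0.005,  0.01 ,  0.015,  0.02 ,  0.025,
        0.03 ,  0.035,  0.04 ,  0.045,  0.05 ,  0.055,  0.06 ,  0.065,
        0.07 ,  0.075,  0.08 ,  0.085,  0.09 ,  0.095,  0.1  ,  0.105,
        0.11 ,  0.115,  0.12 ,  0.125,  0.13 ,  0.135,  0.14 ,  0.145]))
0.09 [192.1 210.6] 797 [0.5467 0.2631 0.0963] [0.585 0.302 0.1  ] [0.51  0.226 0.09 ] ((547.1416625976562, 264.0862121582031), (76.72345733642578, 74.6537094116211), 89.52058410644531)
0.09 [234.3 235.1] 802 [0.4902 0.168
[... 197 characters left out ...]
25 0.228 0.099] [0.507 0.209 0.092] ((515.682861328125, 218.551025390625), (18.83211326599121, 18.043249130249023), 86.51886749267578)
0.113 [188.9 209.2] 65 [0.5482 0.2636 0.1177] [0.558 0.273 0.122] [0.54  0.254 0.114] ((548.5924072265625, 263.23797607421875), (17.992080688476562, 18.126022338867188), 3.0871312618255615)
0.113 [232.2 234.9] 65 [0.4906 0.1686 0.1181] [0.499 0.178 0.121] [0.482 0.159 0.113] ((490.347900390625, 168.64694213867188), (19.34131622314453, 17.370603561401367), 88.9159927368164)
0.012 [226.8 227.4] 1756 [0.5101 0.2029 0.0148] [0.623 0.35  0.022] [0.408 0.086 0.012] ((515.3616943359375, 218.542236328125), (249.84413146972656, 105.08367919921875), 59.020755767822266)
```

View pics/bog.png

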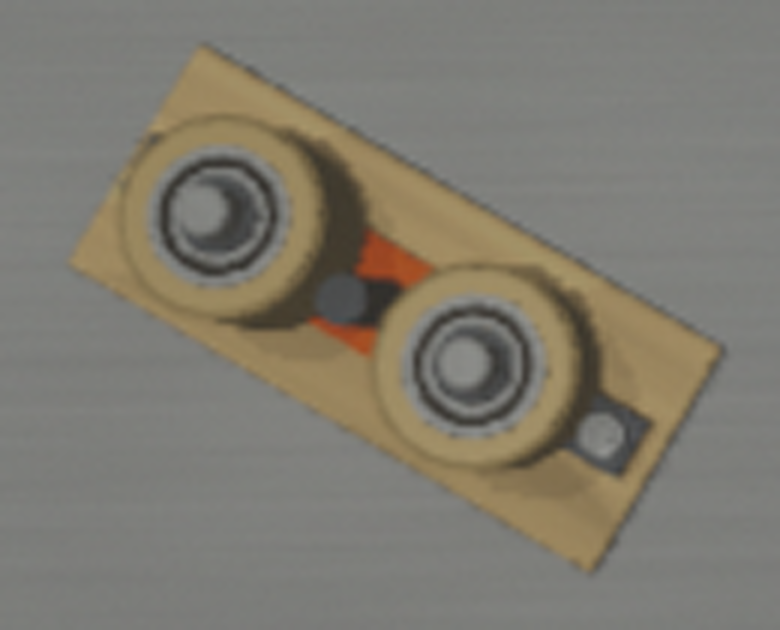

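View pics/plates.png

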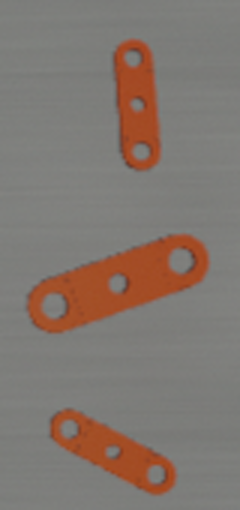

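The orange plates are at px (405,175), (399,235) and (397,290). The middle one is clearly the largest, so it fits, and its holes are at px ~(377,241), (399,235) and (420,227). The bogie gives a board/bush centre of (0.5155,0.2185), with the axles at 59.0°. Both noses show at 111 mm spacing, leaning ~5 mm and ~4 mm toward (+x,-y).

```bash
cat >> h.py <<'E'
def plane(px,K,T,z):
    px=np.atleast_2d(px).astype(float)
    ray=np.c_[(px[:,0]-K[0,2])/K[0,0],(px[:,1]-K[1,2])/K[1,1],np.ones(len(px))]@T[:3,:3].T
    return T[:3,3]+ray*((z-T[2,3])/ray[:,2])[:,None]
def plate(img,K,T,z,area):
    """largest orange blob: outline centre, long-axis angle, length/width, hole centres on plane z"""
    hsv=cv2.cvtColor(img,cv2.COLOR_RGB2HSV)
    m=((hsv[...,0]<14)&(hsv[...,1]>150)&(hsv[...,2]>70)).astype(np.uint8)
    n,l,s,c=cv2.connectedComponentsWithStats(m)
    i=[k for k in range(1,n) if area(c[k],s[k,4])][0]
    cs,hi=cv2.findContours((l==i).astype(np.uint8),cv2.RETR_CCOMP,cv2.CHAIN_APPROX_NONE)
    o=max(cs,key=cv2.contourArea); W=plane(o[:,0],K,T,z)[:,:2]*1000
    print("rect",cv2.minAreaRect(W.astype(np.float32)))
    for k in cs:
        if k is not o and len(k)>8:
            print("hole",k[:,0].mean(0).round(1),plane(k[:,0],K,T,z).mean(0).round(4),len(k))
def totool(v):
    return R.from_quat(r.get_obs()["tcp_rot"]).inv().apply(v).round(4)
E
python3 - <<'E'
from h import *
z=np.load("top1.npz");img,d,K,T=[z[k] for k in("img","d","K","T")]
plate(img,K,T,.008,lambda c,a:abs(c[0]-399)<8 and abs(c[1]-235)<8)
o=r.get_obs();M=R.from_quat(o["tcp_rot"]).as_matrix();print(M.round(3).tolist(),optics.camera_params("wrist")["hand_eye"])
E
```

```text
rect ((486.5683898925781, -216.16302490234375), (42.33012008666992, 151.00381469726562), 18.34407615661621)
hole [377.7 241.7] [ 0.4691 -0.1639  0.008 ] 29
hole [398.8 234.2] [ 0.4863 -0.2158  0.008 ] 21
hole [419.7 226.5] [ 0.5041 -0.2675  0.008 ] 28
[[0.939, 0.343, -0.0], [0.343, -0.939, 0.001], [-0.0, -0.001, -1.0]] [[ 4.19567940e-04 -9.66278303e-01 -2.57499640e-01  7.08747555e-02]
 [ 9.99999868e-01  4.82062072e-04 -1.79566216e-04  8.61096061e-04]
 [ 2.97641748e-04 -2.57499530e-01  9.66278378e-01 -1.61632534e-01]
 [ 0.00000000e+00  0.00000000e+00  0.00000000e+00  1.00000000e+00]]
```

```bash
python3 -m jog '[{"delta_pos":[0.1,-0.065,0.02],"angular":[0,0,-0.39]},{"delta_pos":[0.1,-0.065,0.02],"angular":[0,0,-0.39]},{"delta_pos":[0.383,-0.255,0.08],"angular":[0,0,-1.546]},{"delta_pos":[0.383,-0.255,0.08],"angular":[0,0,-1.546]},{"delta_pos":[0.383,-0.255,0.08],"angular":[0,0,-1.546]},{"delta_pos":[0.383,-0.255,0.08],"angular":[0,0,-1.546]},{"delta_pos":[0.383,-0.255,0.08],"angular":[0,0,-1.546]},{"delta_pos":[0.383,-0.255,0.08],"angular":[0,0,-1.546]},{"delta_pos":[0.383,-0.255,0.08],"angular":[0,0,-1.546]},{"delta_pos":[0.383,-0.255,0.08],"angular":[0,0,-1.546]},{"delta_pos":[0.383,-0.255,0.08],"angular":[0,0,-1.546]},{"delta_pos":[0.383,-0.255,0.08],"angular":[0,0,-1.546]}]' 1
python3 -m jog '[{"delta_pos":[0,0,0],"angular":[0,0,0]},{"delta_pos":[0,0,0],"angular":[0,0,0]}]'
python3 - <<'E'
from h import *
img,d,K,T=cam("wrist"); save("w1.png",img)
try: plate(img,K,T,.008,lambda c,a:a>5000)
except Exception as e: print(e)
o=r.get_obs();M=R.from_quat(o["tcp_rot"]).as_matrix();print(o["time"],o["position"],M.round(4).tolist(),np.degrees(np.arctan2(M[1,0],M[0,0])))
E
```

```text
time: 1.3
position: [0.4865, -0.2148, 0.1419]
tcp_rot: [0.583, 0.813, 0.0, -0.001]
contact_force: [0.2, 0.6, -0.4]
finger_gap: 0.0878
time: 1.5
position: [0.4862, -0.2152, 0.1418]
tcp_rot: [0.583, 0.812, 0.0, -0.001]
contact_force: [-0.1, 0.3, -0.9]
finger_gap: 0.0877
rect ((488.7616882324219, -214.43338012695312), (43.41869354248047, 152.37246704101562), 18.432836532592773)
hole [322.8 245.6] [ 0.5059 -0.2652  0.008 ] 57
hole [323.  193.5] [ 0.4886 -0.2136  0.008 ] 46
hole [323.3 136.7] [ 0.4715 -0.1623  0.008 ] 69
1.55 [ 0.48618767 -0.21526571  0.14188608] [[-0.3195, 0.9476, -0.0015], [0.9476, 0.3195, 0.0017], [0.0021, -0.0009, -1.0]] 108.63083497689216
```

View pics/w1.png

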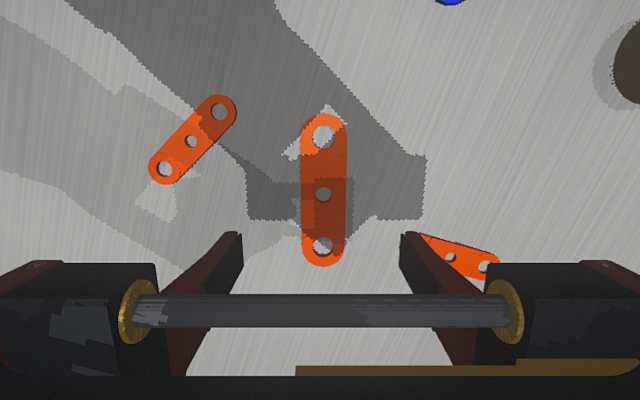

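The big plate is centred between the fingers in the wrist view, with holes at px (323,137), (323,194) and (323,246). The outline is 152×43 mm. This confirms it is the largest plate.

```bash
python3 -m jog '[{"delta_pos":[0,0.0015,0.04],"angular":[0,0,0]},{"delta_pos":[0,0.0015,0.08],"angular":[0,0,0]},{"delta_pos":[0,0.0015,0.115],"angular":[0,0,0]},{"delta_pos":[0,0.0015,0.13],"angular":[0,0,0]},{"delta_pos":[0,0.0015,0.137],"angular":[0,0,0]},{"delta_pos":[0,0.0015,0.1395],"angular":[0,0,0]},{"delta_pos":[0,0.0015,0.1395],"angular":[0,0,0]}]' 1
python3 -m jog '[{"delta_pos":[0,0,0],"angular":[0,0,0]},{"delta_pos":[0,0,0],"angular":[0,0,0]},{"delta_pos":[0,0,0],"angular":[0,0,0]},{"delta_pos":[0,0,0],"angular":[0,0,0]},{"delta_pos":[0,0,0],"angular":[0,0,0]},{"delta_pos":[0,0,0],"angular":[0,0,0]},{"delta_pos":[0,0,0],"angular":[0,0,0]},{"delta_pos":[0,0,0],"angular":[0,0,0]}]' 0.3 35
```

```text
time: 2.25
position: [0.4882, -0.215, 0.0033]
tcp_rot: [0.583, 0.812, 0.0, -0.0]
contact_force: [0.5, -0.2, 0.0]
finger_gap: 0.0876
time: 3.05
position: [0.4882, -0.215, 0.0033]
tcp_rot: [0.583, 0.812, 0.0, -0.0]
contact_force: [0.5, 0.5, 1.3]
finger_gap: 0.0434
```

```bash
python3 -m jog '[{"delta_pos":[0,0,-0.02],"angular":[0,0,0]},{"delta_pos":[0,0,-0.05],"angular":[0,0,0]},{"delta_pos":[0,0,-0.09],"angular":[0,0,0]},{"delta_pos":[0,0,-0.13],"angular":[0,0,0]},{"delta_pos":[0,0,-0.165],"angular":[0,0,0]},{"delta_pos":[0,0,-0.19],"angular":[0,0,0]},{"delta_pos":[0,0,-0.2],"angular":[0,0,0]},{"delta_pos":[0,0,-0.2],"angular":[0,0,0]}]'
python3 -m jog '[{"delta_pos":[0.02,0.0084,0],"angular":[0,0,0.04]},{"delta_pos":[0.06,0.0252,0],"angular":[0,0,0.12]},{"delta_pos":[0.1,0.042,0],"angular":[0,0,0.22]},{"delta_pos":[0.14,0.0588,0],"angular":[0,0,0.32]},{"delta_pos":[0.18,0.0756,0],"angular":[0,0,0.42]},{"delta_pos":[0.22,0.0924,0],"angular":[0,0,0.52]},{"delta_pos":[0.26,0.1092,0],"angular":[0,0,0.62]},{"delta_pos":[0.3,0.126,0],"angular":[0,0,0.72]},{"delta_pos":[0.34,0.1428,0],"angular":[0,0,0.8]},{"delta_pos":[0.375,0.1575,0],"angular":[0,0,0.85]},{"delta_pos":[0.398,0.167,0],"angular":[0,0,0.876]},{"delta_pos":[0.398,0.167,0],"angular":[0,0,0.876]}]'
python3 - <<'E'
from h import *
for n in("wrist","top"):
    img,d,K,T=cam(n); save(n+"2.png",img); np.savez(n+"2.npz",img=img,d=d,K=K,T=T)
o=r.get_obs();M=R.from_quat(o["tcp_rot"]).as_matrix();print(o["time"],o["position"],M.round(4).tolist(),np.degrees(np.arctan2(M[1,0],M[0,0])),o["contact_force"],o["finger_gap"])
E
```

```text
time: 3.85
position: [0.4885, -0.2154, 0.2039]
tcp_rot: [0.583, 0.812, 0.001, 0.001]
contact_force: [-0.4, 0.2, -4.0]
finger_gap: 0.0437
time: 5.05
position: [0.5186, 0.2177, 0.2015]
tcp_rot: [0.872, 0.489, -0.001, -0.0]
contact_force: [0.1, -0.2, -4.2]
finger_gap: 0.0434
5.15 [0.51833024 0.2149288  0.20182511] [[0.522, 0.8529, -0.0023], [0.8529, -0.522, -0.0014], [-0.0024, -0.0012, -1.0]] 58.53156172009489 [ 0.12034934  0.40692009 -5.34358571] 0.043338334565448854
```

View pics/wrist2.png

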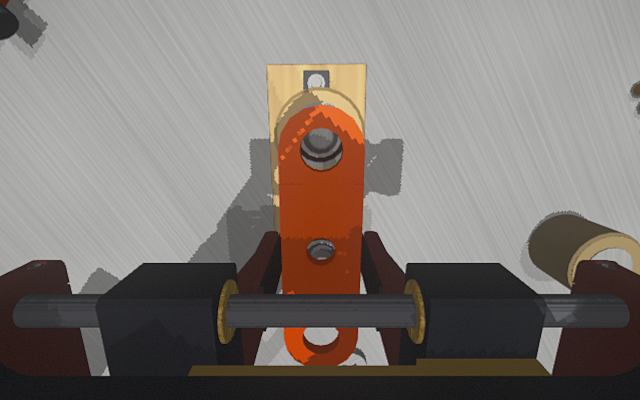

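In the wrist view the plate is held square, with holes at px (321,149), (320,250) and (322,~345). The +y nose shows through the far hole at ~(320,138). Next I'll measure the holes and that nose.

Run:
```python
from h import *
z=np.load("wrist2.npz");img,d,K,T=[z[k] for k in("img","d","K","T")]
P=cloud(d,K,T)
o=r.get_obs();zt=o["position"][2]+.0047
tp=lambda p:(np.asarray(p)-o["position"])@R.from_quat(o["tcp_rot"]).as_matrix()
hsv=cv2.cvtColor(img,cv2.COLOR_RGB2HSV)
m=((hsv[...,0]<14)&(hsv[...,1]>150)&(hsv[...,2]>50)).astype(np.uint8)
print("plate top z",np.median(P[170:235,285:355][...,2]), zt)
# plate tilt via plane fit
q=P[110:260,275:365][m[110:260,275:365]>0]; q=q[abs(q[:,2]-zt)<.006]
A=np.c_[q[:,:2]-q[:,:2].mean(0),np.ones(len(q))];print("plane",np.linalg.lstsq(A,q[:,2],rcond=None)[0])
cs,_=cv2.findContours(m,cv2.RETR_CCOMP,cv2.CHAIN_APPROX_NONE)
for k in cs:
    if 20<len(k)<400:
        c=k[:,0].mean(0)
        if 280<c[0]<360 and 100<c[1]<380:
            (ex,ey),(a,b),_=cv2.fitEllipse(k) if len(k)>5 else ((0,0),(0,0),0)
            w=plane([[ex,ey]],K,T,zt)[0]; print("ell",round(ex,1),round(ey,1),round(a,1),round(b,1),w.round(4),"tool",tp(w).round(4))
# nose
sub=np.zeros(d.shape,bool);sub[120:175,295:345]=1
s=sub&(P[...,2]>.112)&(P[...,2]<.125)
v,u=np.nonzero(s);print("nose",len(v),u.min(),u.max(),v.min(),v.max(),P[s].mean(0),np.median(P[s][:,2]))
W=P[s];print((W.min(0)+W.max(0))/2, np.ptp(W,0), cv2.minEnclosingCircle((W[:,:2]*1000).astype(np.float32)))
t=np.load("top2.npz")["img"]
save("cmp.png",np.hstack([cv2.resize(t[160:290,140:300],None,fx=2.5,fy=2.5,interpolation=cv2.INTER_CUBIC),cv2.resize(img[110:190,280:360],(325,325),interpolation=cv2.INTER_CUBIC)]))
```

```text
plate top z 0.20564512106362354 0.20652511169799967
plane [-0.00684412 -0.0053353   0.20553618]
ell 320.5 344.0 43.1 74.8 [0.4893 0.1679 0.2065] tool [-0.0553 -0.0002 -0.0046]
ell 320.7 248.7 22.2 28.4 [0.5211 0.2197 0.2065] tool [ 0.0055 -0.0001 -0.0047]
ell 321.1 148.6 43.2 43.3 [0.5492 0.2653 0.2065] tool [ 0.0591 -0.     -0.0048]
nose 415 308 333 128 148 [0.54880814 0.26591962 0.11742269] 0.11749058864967621
[0.54933838 0.26584134 0.1170538 ] [0.01891081 0.0170195  0.0054947 ] ((549.5573120117188, 267.0520324707031), 9.874399185180664)
```

View pics/cmp.png

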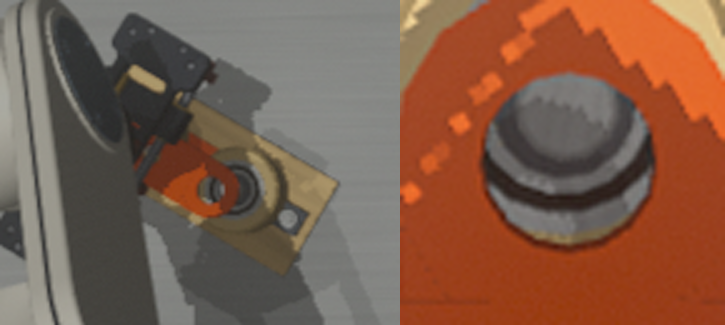

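```bash
python3 -m jog '[{"delta_pos":[0,0,0.02],"angular":[0,0,0]},{"delta_pos":[0,0,0.045],"angular":[0,0,0]},{"delta_pos":[0,0,0.06],"angular":[0,0,0]},{"delta_pos":[0,0,0.066],"angular":[0,0,0]},{"delta_pos":[0,0,0.066],"angular":[0,0,0]},{"delta_pos":[0,0,0.066],"angular":[0,0,0]},{"delta_pos":[0,0,0.066],"angular":[0,0,0]}]'
python3 - <<'E'
from h import *
o=r.get_obs();print(o["position"],o["joint_vel"].round(3))
for n in("wrist","top"):
    img,d,K,T=cam(n); np.savez(n+"3.npz",img=img,d=d,K=K,T=T)
    c=img[90:190,270:370] if n=="wrist" else img[210:260,205:255]
    save(n+"3.png",c); globals()[n]=cv2.resize(c,(400,400),interpolation=cv2.INTER_CUBIC)
save("cmp3.png",np.hstack([wrist,top]))
o=r.get_obs();M=R.from_quat(o["tcp_rot"]).as_matrix();print(o["time"],o["position"],M.round(4).tolist(),o["contact_force"])
E
```

```text
time: 5.85
position: [0.5188, 0.2148, 0.1367]
tcp_rot: [0.872, 0.489, -0.001, 0.0]
contact_force: [-0.3, -0.1, -3.9]
finger_gap: 0.0434
[0.51883498 0.21482572 0.13668974] [ 0.004 -0.001 -0.001  0.    -0.002  0.002]
5.95 [0.51869596 0.21496503 0.13666502] [[0.5221, 0.8529, -0.0008], [0.8529, -0.5221, -0.0009], [-0.0012, -0.0003, -1.0]] [-0.10842018 -0.34533531 -3.82723215]
```

View pics/cmp3.png

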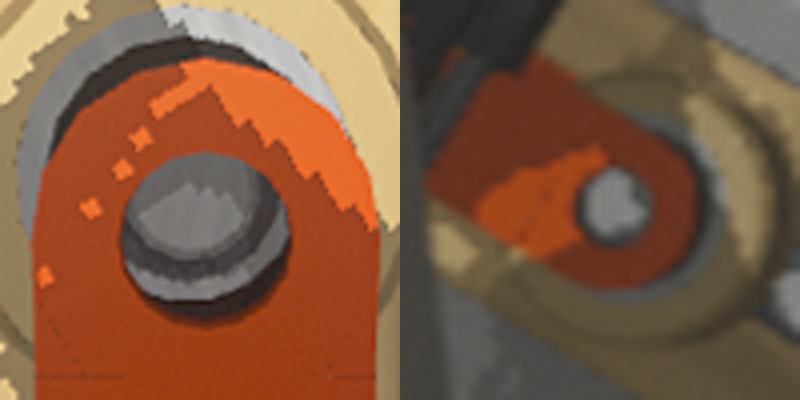

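```bash
cat > m.py <<'E'
from h import *
from scipy.optimize import least_squares
def hole_xy(img,K,T,zt,box,inner=.011):
    hsv=cv2.cvtColor(img,cv2.COLOR_RGB2HSV); y0,y1,x0,x1=box
    m=((hsv[...,0]<14)&(hsv[...,1]>140)&(hsv[...,2]>40)).astype(np.uint8)[y0:y1,x0:x1]
    cs,hi=cv2.findContours(m,cv2.RETR_CCOMP,cv2.CHAIN_APPROX_NONE)
    k=max([c for c,h in zip(cs,hi[0]) if h[3]>=0],key=cv2.contourArea)
    (ex,ey),ab,_=cv2.fitEllipse(k); mk=cv2.drawContours(np.zeros_like(m),[k],-1,1,-1)
    M=np.zeros(img.shape[:2],bool);M[y0:y1,x0:x1]=cv2.erode(mk,np.ones((3,3)))>0
    return np.array([ex+x0,ey+y0]),ab,M
if __name__=="__main__":
    import sys
    zt=float(sys.argv[1]); f=sys.argv[2]
    z=np.load(f"wrist{f}.npz");img,d,K,T=[z[k] for k in("img","d","K","T")]
    c,ab,M=hole_xy(img,K,T,zt,(110,200,280,365));hw=plane([c],K,T,zt)[0];print("wrist hole2",c.round(1),np.round(ab,1),hw.round(4),"fx",K[0,0].round())
    P=cloud(d,K,T);s=M&(P[...,2]>.110);print("z pct",np.percentile(P[s][:,2],[2,25,50,75,98]).round(4),"cam z",T[2,3].round(4))
    fl=s&(P[...,2]>.1155); W=P[fl]; 
    Mi=cv2.erode(M.astype(np.uint8),np.ones((3,3)))>0
    b=fl&~(cv2.erode(fl.astype(np.uint8),np.ones((3,3)))>0)&Mi
    B=P[b][:,:2]; g=least_squares(lambda p:np.hypot(*(B-p).T)-.0087,W[:,:2].mean(0),loss="soft_l1",f_scale=.0005)
    print("wrist nose2",len(B),g.x.round(4),"rms",np.sqrt((g.fun**2).mean()).round(5),"span",np.ptp(B,0).round(4))
    z=np.load(f"top{f}.npz");img,d,K,T=[z[k] for k in("img","d","K","T")]
    c,ab,M=hole_xy(img,K,T,zt,(212,258,218,250));print("top hole1",c.round(1),np.round(ab,1),plane([c],K,T,zt)[0].round(4))
    z=np.load("top1.npz")
    print("top noses by px", plane([[232.2,234.9],[188.9,209.2]],K,T,.118).round(4))
E
python3 m.py .1414 3
```

```text
wrist hole2 [320.8 148.5] [42.5 43.1] [0.5494 0.2625 0.1414] fx 311.0
z pct [0.1155 0.117  0.1175 0.118  0.1193] cam z 0.2982
wrist nose2 77 [0.5494 0.2667] rms 0.00094 span [0.018  0.0167]
top hole1 [231.5 235.5] [11.  11.5] [0.489  0.1653 0.1414]
top noses by px [[0.4905 0.1686 0.118 ]
 [0.5482 0.2635 0.118 ]]
```

Run:
```python
from h import *
z=np.load("wrist3.npz");img,d,K,T=[z[k] for k in("img","d","K","T")]
print(plane([[318.3,138.3]],K,T,.118))
def circ(im,c,zc,rad,col,s,off):
    a=np.linspace(0,2*np.pi,80);p=np.c_[c[0]+rad*np.cos(a),c[1]+rad*np.sin(a),np.full(80,zc)]
    q=(p-T[:3,3])@T[:3,:3];uv=q[:,:2]/q[:,2:]*[K[0,0],K[1,1]]+[K[0,2],K[1,2]]
    cv2.polylines(im,[((uv-off+.5)*s).astype(np.int32)],True,col,1)
im=cv2.resize(img[115:180,285:355],None,fx=8,fy=8,interpolation=cv2.INTER_CUBIC)
off=np.array([285,115])
circ(im,(.5494,.2625),.1414,.011,(0,255,0),8,off)
circ(im,(.5486,.2662),.118,.0085,(0,255,255),8,off)
circ(im,(.5486,.2662),.1165,.010,(255,255,0),8,off)
save("ov.png",im)
```

```text
[[0.55003047 0.26638538 0.118     ]]
```

View pics/ov.png

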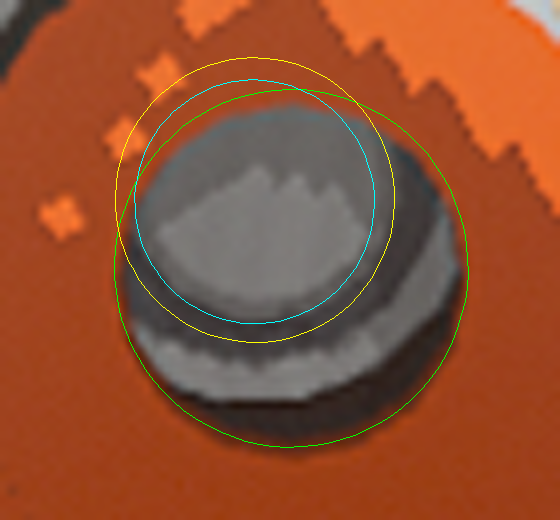

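The overlay shows the nose flat centred at ~px (318,138) and the hole at (321,148.5). The plate therefore needs about +3.3 mm along tool x and −0.8 mm along tool y. The top view of the other end agrees.

```bash
python3 -m jog '[{"delta_pos":[0.0033,-0.0008,0.003],"angular":[0,0,0]},{"delta_pos":[0.0033,-0.0008,0.006],"angular":[0,0,0]},{"delta_pos":[0.0033,-0.0008,0.009],"angular":[0,0,0]},{"delta_pos":[0.0033,-0.0008,0.012],"angular":[0,0,0]},{"delta_pos":[0.0033,-0.0008,0.012],"angular":[0,0,0]},{"delta_pos":[0.0033,-0.0008,0.012],"angular":[0,0,0]}]'
python3 - <<'E'
from h import *
o=r.get_obs();print(o["position"],o["torque"].round(3),o["contact_force"].round(2))
for n in("wrist","top"):
    img,d,K,T=cam(n); np.savez(n+"4.npz",img=img,d=d,K=K,T=T)
    c=img[115:180,285:355] if n=="wrist" else img[220:250,217:247]
    globals()[n]=cv2.resize(c,(400,400),interpolation=cv2.INTER_CUBIC)
save("cmp4.png",np.hstack([wrist,top]))
E
python3 m.py .1293 4
```

```text
time: 6.55
position: [0.5196, 0.2181, 0.1245]
tcp_rot: [0.872, 0.489, -0.001, 0.0]
contact_force: [-0.7, 1.0, -3.9]
finger_gap: 0.0432
[0.51961548 0.21813818 0.12445031] [-0.031  0.023 -0.038] [-0.67  0.97 -3.93]
wrist hole2 [321.  148.7] [42.9 43.2] [0.5502 0.2657 0.1293] fx 311.0
z pct [0.1156 0.1169 0.1174 0.1179 0.1191] cam z 0.286
wrist nose2 121 [0.5494 0.2665] rms 0.00053 span [0.0195 0.0141]
top hole1 [231.2 235.2] [10.7 11.4] [0.4898 0.1685 0.1293]
top noses by px [[0.4905 0.1686 0.118 ]
 [0.5482 0.2635 0.118 ]]
```

View pics/cmp4.png

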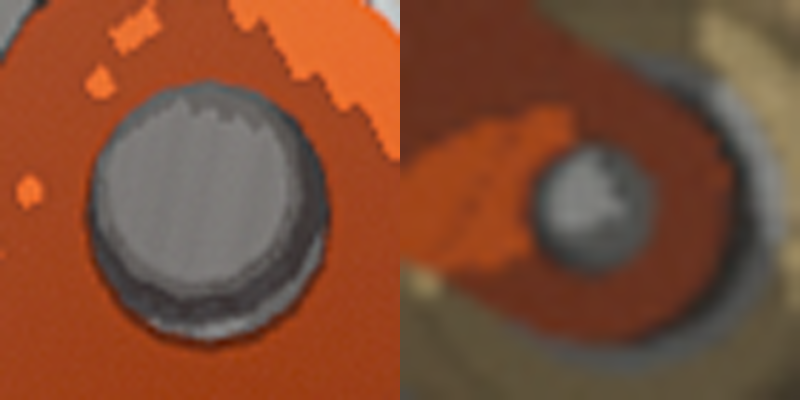

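The nose flats now show almost wholly inside both holes, ~1 mm off in opposite senses, so a small turn is due. Feeling downward.

```bash
python3 -m jog '[{"delta_pos":[0,0,0.001],"angular":[0,0,-0.006]},{"delta_pos":[0,0,0.002],"angular":[0,0,-0.012]},{"delta_pos":[0,0,0.0025],"angular":[0,0,-0.014]},{"delta_pos":[0,0,0.003],"angular":[0,0,-0.014]},{"delta_pos":[0,0,0.0035],"angular":[0,0,-0.014]},{"delta_pos":[0,0,0.004],"angular":[0,0,-0.014]},{"delta_pos":[0,0,0.0045],"angular":[0,0,-0.014]},{"delta_pos":[0,0,0.005],"angular":[0,0,-0.014]},{"delta_pos":[0,0,0.005],"angular":[0,0,-0.014]}]'
python3 -c "
from h import *
o=r.get_obs();print(o['position'],o['contact_force'].round(2),o['torque'].round(3))"
```

```text
time: 7.55
position: [0.5198, 0.2183, 0.1197]
tcp_rot: [0.869, 0.495, -0.0, 0.0]
contact_force: [-0.2, 0.6, -3.7]
finger_gap: 0.0434
[0.51984263 0.21826144 0.11969623] [-0.19  0.57 -3.73] [ 0.044 -0.081  0.023]
```

```bash
python3 -m jog '[{"delta_pos":[0,0,0.0005],"angular":[0,0,0]},{"delta_pos":[0,0,0.001],"angular":[0,0,0]},{"delta_pos":[0,0,0.0015],"angular":[0,0,0]},{"delta_pos":[0,0,0.002],"angular":[0,0,0]},{"delta_pos":[0,0,0.0025],"angular":[0,0,0]},{"delta_pos":[0,0,0.003],"angular":[0,0,0]},{"delta_pos":[0,0,0.0035],"angular":[0,0,0]},{"delta_pos":[0,0,0.004],"angular":[0,0,0]},{"delta_pos":[0,0,0.004],"angular":[0,0,0]}]'
python3 -c "
from h import *
o=r.get_obs();print(o['position'],o['contact_force'].round(2),o['torque'].round(3))"
```

```text
time: 8.45
position: [0.5199, 0.2183, 0.1157]
tcp_rot: [0.869, 0.495, -0.0, 0.0]
contact_force: [0.8, 0.5, -2.2]
finger_gap: 0.0436
[0.51989517 0.21827904 0.11568382] [ 0.77  0.49 -2.22] [ 0.272 -0.194  0.005]
```

```bash
python3 -m jog '[{"delta_pos":[0,0,0.0005],"angular":[0,0,0]},{"delta_pos":[0,0,0.001],"angular":[0,0,0]},{"delta_pos":[0,0,0.0015],"angular":[0,0,0]},{"delta_pos":[0,0,0.002],"angular":[0,0,0]},{"delta_pos":[0,0,0.002],"angular":[0,0,0]}]'
python3 -c "
from h import *
o=r.get_obs();print(o['position'],o['contact_force'].round(2),o['torque'].round(3))"
```

```text
time: 8.95
position: [0.5199, 0.2183, 0.1136]
tcp_rot: [0.869, 0.495, -0.0, 0.0]
contact_force: [0.4, 1.0, -2.9]
finger_gap: 0.0429
[0.51988943 0.21830157 0.11363735] [ 0.41  1.   -2.89] [ 0.244 -0.158 -0.009]
```

```bash
python3 -m jog '[{"delta_pos":[0,0,0.0005],"angular":[0,0,0]},{"delta_pos":[0,0,0.001],"angular":[0,0,0]},{"delta_pos":[0,0,0.0015],"angular":[0,0,0]},{"delta_pos":[0,0,0.002],"angular":[0,0,0]},{"delta_pos":[0,0,0.0025],"angular":[0,0,0]},{"delta_pos":[0,0,0.003],"angular":[0,0,0]},{"delta_pos":[0,0,0.0035],"angular":[0,0,0]},{"delta_pos":[0,0,0.004],"angular":[0,0,0]},{"delta_pos":[0,0,0.0045],"angular":[0,0,0]},{"delta_pos":[0,0,0.005],"angular":[0,0,0]},{"delta_pos":[0,0,0.005],"angular":[0,0,0]}]'
python3 -c "
from h import *
o=r.get_obs();print(o['position'],o['contact_force'].round(2),o['torque'].round(3))"
```

```text
time: 10.05
position: [0.5199, 0.2183, 0.1085]
tcp_rot: [0.869, 0.495, -0.0, 0.0]
contact_force: [0.2, 1.6, -3.7]
finger_gap: 0.0429
[0.51988173 0.21830406 0.10852794] [ 0.15  1.62 -3.7 ] [ 0.295 -0.135  0.01 ]
```

```bash
python3 -m jog '[{"delta_pos":[0,0,0.0005],"angular":[0,0,0]},{"delta_pos":[0,0,0.001],"angular":[0,0,0]},{"delta_pos":[0,0,0.0015],"angular":[0,0,0]},{"delta_pos":[0,0,0.002],"angular":[0,0,0]},{"delta_pos":[0,0,0.0025],"angular":[0,0,0]},{"delta_pos":[0,0,0.003],"angular":[0,0,0]},{"delta_pos":[0,0,0.0035],"angular":[0,0,0]},{"delta_pos":[0,0,0.0038],"angular":[0,0,0]},{"delta_pos":[0,0,0.0038],"angular":[0,0,0]}]'
python3 -c "
from h import *
o=r.get_obs();print(o['position'],o['contact_force'].round(2),o['torque'].round(3))"
```

```text
time: 10.95
position: [0.5198, 0.2183, 0.1047]
tcp_rot: [0.869, 0.495, -0.0, 0.0]
contact_force: [-0.4, 1.7, -2.5]
finger_gap: 0.0432
[0.51979959 0.21831989 0.10468192] [-0.36  1.7  -2.5 ] [ 0.418 -0.05   0.031]
```

```bash
python3 -m jog '[{"delta_pos":[0,0,0.0003],"angular":[0,0,0]},{"delta_pos":[0,0,0.0006],"angular":[0,0,0]},{"delta_pos":[0,0,0.0009],"angular":[0,0,0]},{"delta_pos":[0,0,0.0012],"angular":[0,0,0]},{"delta_pos":[0,0,0.0012],"angular":[0,0,0]}]'
python3 -c "
from h import *
o=r.get_obs();print(o['position'],o['contact_force'].round(2),o['torque'].round(3))"
```

```text
time: 11.45
position: [0.5198, 0.2183, 0.1037]
tcp_rot: [0.869, 0.495, -0.0, 0.0]
contact_force: [-1.0, 1.6, 0.9]
finger_gap: 0.0433
[0.51983591 0.21834938 0.10367669] [-1.    1.6   0.94] [ 0.422  0.166 -0.053]
```

```bash
python3 -m jog '[{"delta_pos":[0,0,0.0003],"angular":[0,0,0]},{"delta_pos":[0,0,0.0006],"angular":[0,0,0]},{"delta_pos":[0,0,0.0006],"angular":[0,0,0]}]'
python3 -c "
from h import *
o=r.get_obs();print(o['position'],o['contact_force'].round(2),o['torque'].round(3))"
```

```text
time: 11.75
position: [0.52, 0.2185, 0.1036]
tcp_rot: [0.869, 0.495, -0.0, 0.0]
contact_force: [-2.5, 1.6, 5.2]
finger_gap: 0.0433
[0.52000254 0.21846977 0.10358551] [-2.49  1.65  5.23] [0.392 0.367 0.05 ]
```

```bash
python3 -m jog '[{"delta_pos":[0,0,0],"angular":[0,0,0]},{"delta_pos":[0,0,0],"angular":[0,0,0]},{"delta_pos":[0,0,0],"angular":[0,0,0]}]' - 5
python3 -m jog '[{"delta_pos":[0,0,-0.001],"angular":[0,0,0]},{"delta_pos":[0,0,-0.001],"angular":[0,0,0]},{"delta_pos":[0,0,-0.001],"angular":[0,0,0]},{"delta_pos":[0,0,-0.001],"angular":[0,0,0]},{"delta_pos":[0,0,-0.001],"angular":[0,0,0]},{"delta_pos":[0,0,-0.001],"angular":[0,0,0]}]' 0.8
python3 -m jog '[{"delta_pos":[0,0,-0.01],"angular":[0,0,0]},{"delta_pos":[0,0,-0.03],"angular":[0,0,0]},{"delta_pos":[0,0,-0.07],"angular":[0,0,0]},{"delta_pos":[0,0,-0.11],"angular":[0,0,0]},{"delta_pos":[0.04,0,-0.14],"angular":[0,0,0]},{"delta_pos":[0,0,-0.16],"angular":[0,0,0]},{"delta_pos":[0,0,-0.16],"angular":[0,0,0]},{"delta_pos":[0,0,-0.16],"angular":[0,0,0]}]'
python3 - <<'E'
from h import *
o=r.get_obs();print(o["position"],o["contact_force"].round(2),o["finger_gap"])
img,d,K,T=cam("wrist");P=cloud(d,K,T);save("w5.png",img)
hsv=cv2.cvtColor(img,cv2.COLOR_RGB2HSV)
m=((hsv[...,0]<14)&(hsv[...,1]>150)&(hsv[...,2]>50))&(abs(P[...,2]-.108)<.015)
q=P[m];c=q[:,:2].mean(0);A=np.c_[q[:,:2]-c,np.ones(len(q))];s=np.linalg.lstsq(A,q[:,2],rcond=None)[0]
u=np.array([.515,.857]);print(len(q),"c",c.round(4),"z",s[2].round(4),"slope along/across",(s[:2]@u).round(4),(s[:2]@[.857,-.515]).round(4))
a=(q[:,:2]-c)@u
for lo,hi in((-.08,-.04),(-.02,.02),(.04,.08)):
    k=(a>lo)&(a<hi);print(lo,k.sum(),np.median(q[k,2]).round(4))
try: plate(img,K,T,.108,lambda c,a:a>3000)
except Exception as e: print(e)
E
```

```text
time: 12.05
position: [0.5199, 0.2184, 0.1035]
tcp_rot: [0.869, 0.495, -0.0, 0.0]
contact_force: [-1.4, 1.4, 1.2]
finger_gap: 0.0438
time: 12.65
position: [0.52, 0.2184, 0.1045]
tcp_rot: [0.869, 0.495, -0.0, 0.0]
contact_force: [0.2, -0.1, 0.0]
finger_gap: 0.0703
time: 13.45
position: [0.5199, 0.2182, 0.2654]
tcp_rot: [0.869, 0.495, 0.0, 0.0]
contact_force: [0.1, 0.7, -0.0]
finger_gap: 0.0703
[0.51992095 0.21823421 0.26537115] [ 0.13  0.74 -0.03] 0.07025481245728978
4713 c [0.5234 0.2227] z 0.1072 slope along/across -0.0022 -0.0489
-0.08 889 0.1071
-0.02 1406 0.1073
0.04 838 0.107
rect ((521.5260009765625, 219.55917358398438), (152.24148559570312, 44.003665924072266), 59.08852005004883)
hole [320. 239.] [0.4919 0.1705 0.108 ] 62
hole [319.9 187.6] [0.5212 0.22   0.108 ] 43
hole [320.4 134.5] [0.5494 0.2664 0.108 ] 64
```

View pics/w5.png

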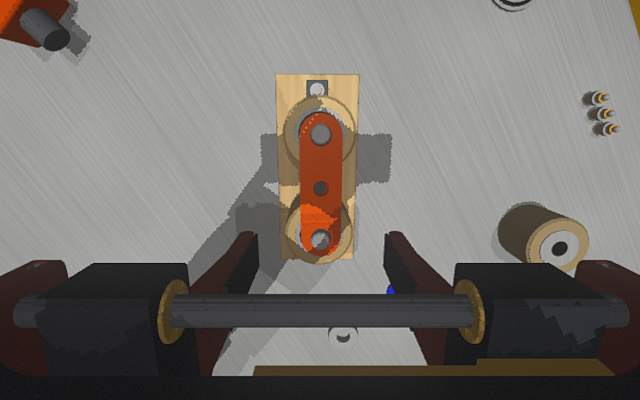

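```bash
python3 -m jog '[{"delta_pos":[-0.05,0,-0.01],"angular":[0,0,0]},{"delta_pos":[-0.1,0,-0.02],"angular":[0,0,0]},{"delta_pos":[-0.15,0,-0.02],"angular":[0,0,0]},{"delta_pos":[-0.2,0,-0.02],"angular":[0,0,0]},{"delta_pos":[-0.25,0,-0.02],"angular":[0,0,0]},{"delta_pos":[-0.28,0,-0.02],"angular":[0,0,0]},{"delta_pos":[-0.28,0,-0.02],"angular":[0,0,0]},{"delta_pos":[-0.28,0,-0.02],"angular":[0,0,0]}]'
python3 - <<'E'
from h import *
u=np.array([.515,.857]);w=np.array([.857,-.515])
for n in("top","scene"):
    img,d,K,T=cam(n);P=cloud(d,K,T)
    hsv=cv2.cvtColor(img,cv2.COLOR_RGB2HSV)
    m=((hsv[...,0]<14)&(hsv[...,1]>140)&(hsv[...,2]>40)&(abs(P[...,2]-.108)<.012)&(np.hypot(P[...,0]-.5155,P[...,1]-.2185)<.1)).astype(np.uint8)
    me=cv2.erode(m,np.ones((3,3)))>0
    q=P[me];c=q[:,:2].mean(0);A=np.c_[q[:,:2]-c,np.ones(len(q))];s=np.linalg.lstsq(A,q[:,2],rcond=None)[0]
    print(n,len(q),c.round(4),s[2].round(4),"along/across",(s[:2]@u).round(4),(s[:2]@w).round(4))
    k=max(cv2.findContours(m,cv2.RETR_EXTERNAL,cv2.CHAIN_APPROX_NONE)[0],key=cv2.contourArea)
    W=plane(k[:,0],K,T,.108)[:,:2]*1000;print(cv2.minAreaRect(W.astype(np.float32)))
    if n=="top":
        a=np.load("top1.npz")["img"]; 
        for box in((112,158,290,332),(205,230,298,326),(250,277,305,332)):
            y0,y1,x0,x1=box; print("bystander diff",np.abs(a[y0:y1,x0:x1].astype(int)-img[y0:y1,x0:x1]).mean().round(1))
    save(n+"6.png",img)
i=cv2.imread("pics/scene6.png");t=cv2.imread("pics/top6.png")
cv2.imwrite("pics/fin.png",np.vstack([cv2.resize(i[:, :],(480,300)),cv2.resize(t,(480,300))]))
E
```

```text
time: 14.3
position: [0.3769, -0.0225, 0.2845]
tcp_rot: [0.87, 0.494, -0.0, -0.0]
contact_force: [-0.1, 0.5, -0.3]
finger_gap: 0.0704
top 733 [0.5177 0.2142] 0.1081 along/across -0.0028 -0.0443
((519.2708740234375, 215.73583984375), (151.80374145507812, 44.73418426513672), 58.84246063232422)
bystander diff 2.9
bystander diff 2.4
bystander diff 43.9
scene 674 [0.5245 0.2136] 0.1077 along/across 0.0032 -0.0567
((524.031005859375, 216.63426208496094), (155.62255859375, 54.411800384521484), 59.720298767089844)
```

View pics/fin.png

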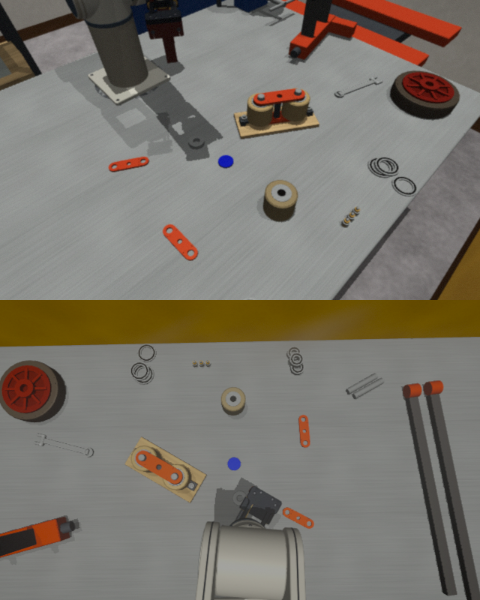

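```bash
python3 -c "
from h import *
print(workorder.finish_job())"
```

```text
the job is handed in; nothing more can be done
None
```

The side plate is on both axles, resting on the collars and let go. I handed the job in at about 14 s of the 72 s allowed; no verdict is reported.

I picked up the largest of the three orange plates by the middle of its width. I lined its end holes up with the leaning noses using the wrist and top cameras, then fed it down in steps of 1 mm or less. The contact load when it stopped at shoulder height was about 9 N. I then eased the grip, opened and backed away.

**Last checks**

| Check | Measured | Limit |
|---|---|---|
| Plate top height (three cameras) | 107.2–108.1 mm | 108 mm when fully home |
| Tilt along its length | within 0.003 rad | 0.08 rad |
| Tilt across its width | 0.044–0.057 rad | 0.08 rad |
| Centre to seat, top camera | 4.7 mm | 9 mm |
| Angle to the axle line | under 0.01 rad | 0.15 rad |

- **Tilt:** the sideways tilt matches the lean of the axles, so the plate seems to lie flat on tilted collars. I left it alone because it was inside the limit.
- **Camera disagreement:** the wrist camera put the centre 6.1 mm from the seat. The scene camera gave 8.7 mm, but from an oblique outline with a width error of about 10 mm. The wrist and top cameras also differed by 2–4 mm earlier, within or near their calibration error.
- **Bystanders:** the spare roller and cap look unchanged in the top view. The arm and its shadow spoiled the same comparison for the bearing. By eye it lies undisturbed in the scene view.

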